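# Unpack a plasma delivery: logger, cold plate and cartons each to its place

## Robot

A 6-joint arm with a two-finger parallel gripper is mounted at the origin on the work surface. World frame = base frame: x ahead of the robot, y to its left, z up, the work surface at z = 0. Lengths are in m, angles in rad, forces in N, time in s.
With the tool pointing down it reaches from about 0.275 to 0.975 m from the base axis. Payload 8.4 kg.
Tool frame: the origin (TCP) lies between the finger pads; the fingertips stand 25 mm ahead of it and the grasp point (between the pads) lies 6 mm ahead of it; z points along the fingers, y is the line along which they close (so a half turn about z gives the same grasp; the last joint's range is limited). The gripper opens to 92 mm and grips with 3 to 60 N. Pads are 20 mm wide; open, the fingers measure 128 mm over their backs; the gripper's body (75 mm by 189 mm) begins 69 mm behind the grasp point.
Start: joints at [-1.273, 0.353, 1.633, -0, 1.155, -0.002], TCP at [0.185, -0.597, 0.24] pointing down, gripper open.
Joint ranges: [-2.63, 2.63], [-0.92, 2.1], [0.06, 2.66], [-1.3, 4.44], [0, 2.69], [-3.02, 3.02]. Speed limits (rad/s): [2.22, 2.22, 2.79, 3.14, 3.14, 3.14].

## Interface

Orientations are given as a rotation vector (axis times angle).
In Python, from bench import sensors, grab_frame, workorder, cut_out, mark_of gives the robot as it stands.
- The arm moves only by the tool drive_tool, never from a script. Its argument "deltas" is a list of rows, each a list of 7 numbers: the shift along the tool's x, y, z in m, then the turn, a rotation vector about the tool's x, y, z in degrees, then the opening, from -1 (shut) to 1 (fully open), so that 0 is half open. In form: [[x, y, z, wx, wy, wz, gripper], ...]. A call has 1 to 10 rows; each row shifts and turns the commanded pose from where the row before left it, along the tool's axes as they then stand; what a row does not reach is not made up. A row lasts 1/8 s, in which the tool goes at most 62.5 mm and 10.7 degrees, less where a joint would pass 70% of its speed; a pose out of reach is approached as far as the arm can. A call is refused whole if a number of a shift passes 0.0625 or a number of a turn 10.7, either way. A call with a gripper value outside its range is refused whole. The fingers move at their own pace and stop on an object; "squeeze" is the grip in N (left out, the last holds). Time passes only in rows, so rows that do not move let the fingers close. It gives the time, the measured TCP pose, the force, the opening and the grip force at its end, in the units of the state.
- sensors.read_state(): the state, without advancing time (a new reading comes with each control period).
- grab_frame(name): name is "scene" or "side" or "wrist"; returns a dict with "frame" (384x512x3 uint8, red, green, blue), "fx", "fy", "cx", "cy" (pixels), "k1" (the pictures are not rectified: a ray, as slopes to the right and down, at radius r is drawn at 1 + k1 r^2 times it, then the intrinsics apply), "view" (4x4, takes a point from world to camera coordinates). Camera axes: x right, y up, looking along -z (the intrinsics and any distortion apply to the point x, -y, -z); pixel columns grow to the right and rows downward; lengths in m; the calibration is good to about 2 mm. A picture is of the moment at which its call begins. There is no depth.
- workorder.hand_in(): hands the job in; it is judged then, once.
Trained networks look in the newest picture that a camera, given by its name, has taken for a name from the list of things; names that differ only in an ending like _2 or _b are one class to them, and where a whole thing is asked for, a point or a joint stands for the part that bears it (a point fixed in the world has none). Each returns a list of dicts, best first, with "score" (0 to 1); they miss things now and then, are a little off and sometimes report something else, mostly with a low value. They report only what shows in the picture. A call takes as long as a camera call.
- cut_out(camera, thing): "pixels" (384x512 bool, what is visible of it) and "uv" ([column, row] in pixels, amid what is visible of it).
- mark_of(camera, thing): "uv" ([column, row] in pixels: a listed point, or the origin of a listed thing).
The state is a dict: "t": time; "joint_pos": joint angles; "joint_velocities": joint speeds; "joint_torque": joint torques, N m; "ee_pos": TCP position; "tool_rot": TCP orientation; "force": force on the tool from outside, world axes, zero at the start; "moment": the same for the moment, N m; "finger_gap": finger opening in m; "gripper_force": force on a finger pad.
Only numpy, scipy, OpenCV 4.12 (cv2) and the standard library are available. Lean on these libraries where they do the work, as an engineer would, in place of code of your own. Each camera call takes 0.05 s, during which the arm holds its last target. There are 200 camera calls.

## Task

Take the two stacks of the plasma delivery on the white foam board apart and put everything away: the temperature logger on the black seat of its reader dock, the cold plate, which sits nested over a carton, in the aluminium re-freeze tray, and the red, blue and yellow cartons each into the wire basket with the card of its own colour. Set each thing down gently, never letting it drop, so that it ends upright, flat, centred and lengthwise in its place, and leave them all there at rest.

Things in the scene. Friction and masses are not known exactly. Their poses are not given: they have to be found in the camera images.
- logger_c (a point): Temperature logger: white block with green ends and a dark display on top, 66 mm long (its x axis) x 36 wide (y) x 28 high (z), 0.07 kg. It lies loose, lengthwise, on top of the red carton, so fingers gripping it across its width must stay above the carton's top. The point is its centre, half-way up.
- plate_grip (a point): Cold plate: cyan slab 80 mm long (x) x 70 wide (y) x 18 thick, about 0.2 kg, with a dark grip bar on top (70 long along x, 18 wide, 16 high). The point is the bar's centre, 26 mm above the slab's top. Two lips 12 mm deep under its long sides straddle the long carton it sits on (2 mm play each side): lift it straight up. On a flat floor it stands on the lips, the point 56 mm above the floor.
- red_c (a point): Rigid white carton with red ends, 104 mm long (its x axis) x 56 wide (y) x 40 high (z), about 0.17 kg. The point is its centre, half-way up. It lies lengthwise on top of one of the two long cartons (blue or yellow), with the logger on top of it.
- blue_c (a point): Rigid white carton with blue ends, 140 mm long (its x axis) x 56 wide (y) x 46 high (z), about 0.26 kg. The point is its centre, half-way up. At the start the bottom of one of two stacks on the white foam board (top 16 mm above the bench, a rib 6 mm high between the stacks, which lie side by side, 124 mm from centre to centre), under either the red carton or the cold plate.
- yellow_c (a point): Rigid white carton with yellow ends, 140 mm long (its x axis) x 56 wide (y) x 46 high (z), about 0.26 kg. The point is its centre, half-way up. At the start the bottom of one of two stacks on the white foam board (top 16 mm above the bench, a rib 6 mm high between the stacks, which lie side by side, 124 mm from centre to centre), under either the red carton or the cold plate.
- dock_seat (a point): Reader dock: grey base 130 x 86 mm, fixed, with a black seat pad 92 x 50 mm between two green end stops (92 mm apart along its x axis, 10 mm above the pad); the sides are open, the grey base beside the pad 2 mm lower. The point is the middle of the pad, on its surface, 16 mm above the bench. The logger lies along x, display up, either way round.
- coldtray_floor (a point): Re-freeze tray: ribbed aluminium tray 124 x 110 mm with two cyan end stops 112 mm apart (along its x axis), 13 mm above the floor; its other two sides are open. Fixed. The point is the middle of the tray floor, on its surface, 6 mm above the bench. The plate stands along x, bar up, either way round.
- basket_red_floor (a point): White wire basket, fixed, with a red card on its far long side and red flags on its ends. Inside 168 mm long (its x axis, roughly along world y) x 104 wide; the two long sides are low, 12 mm above the wire floor; the two ends stand 47 mm above it. The point is the middle of the wire floor, on its surface, 5.5 mm above the bench.
- basket_blue_floor (a point): White wire basket, fixed, with a blue card on its far long side and blue flags on its ends. Inside 168 mm long (its x axis, roughly along world y) x 104 wide; the two long sides are low, 12 mm above the wire floor; the two ends stand 47 mm above it. The point is the middle of the wire floor, on its surface, 5.5 mm above the bench.
- basket_yellow_floor (a point): White wire basket, fixed, with a yellow card on its far long side and yellow flags on its ends. Inside 168 mm long (its x axis, roughly along world y) x 104 wide; the two long sides are low, 12 mm above the wire floor; the two ends stand 47 mm above it. The point is the middle of the wire floor, on its surface, 5.5 mm above the bench.

How it is judged:
By the outcome, as a careful person would: the job done as asked, in the order asked, and still so for the second after the job is handed in, with the robot touching nothing.
It also fails if it takes over 131 s, if anything falls off the work surface, if the arm or the gripper's body presses on something with over 40 N, if the wrist force passes 120 N, or if a joint passes its speed limit or range.

## Working session

There is one attempt and no reset: what is moved stays moved. The work goes in short steps, Python scripts to look and compute and a tool call to move; the robot and the scene stay as the last step left them, time stands still between calls to the robot, and variables do not carry over. Pictures are saved under pics/ and viewed, at most 15 in all, crops included, and the job is handed in when it is done.

Besides the shell and the picture viewer there is one more tool, called after ">>>" in YAML: its name, and indented under it one key for each argument. drive_tool: Moves the arm, as the interface text tells. Its arguments: {"type":"object","properties":{"deltas":{"type":"array"},"squeeze":{"type":"number"}},"required":["deltas"]}

```bash
mkdir -p pics; ls
cat > h.py <<'E'
import numpy as np,cv2
from bench import sensors,grab_frame,workorder,cut_out,mark_of
from scipy.spatial.transform import Rotation as R
def ray(f,uv):
    x=(uv[0]-f['cx'])/f['fx'];y=(uv[1]-f['cy'])/f['fy']
    rd=np.hypot(x,y);r=rd
    for _ in range(30): r=rd/(1+f['k1']*r*r)
    s=r/rd if rd>0 else 1
    V=np.array(f['view']);Rm=V[:3,:3];o=-Rm.T@V[:3,3]
    return o,Rm.T@np.array([x*s,-y*s,-1])
def at_z(f,uv,z):
    o,d=ray(f,uv);return o+d*(z-o[2])/d[2]
def proj(f,P):
    V=np.array(f['view']);p=V[:3,:3]@np.array(P)+V[:3,3]
    x,y=p[0]/-p[2],-p[1]/-p[2];k=1+f['k1']*(x*x+y*y)
    return np.array([f['cx']+f['fx']*x*k,f['cy']+f['fy']*y*k])
def tri(fu):
    A=np.zeros((3,3));b=np.zeros(3)
    for f,uv in fu:
        o,d=ray(f,uv);d=d/np.linalg.norm(d);M=np.eye(3)-np.outer(d,d);A+=M;b+=M@o
    return np.linalg.solve(A,b)
def save(f,n): cv2.imwrite('pics/'+n,f['frame'][:,:,::-1])
E
python3 - <<'E'
from h import *
fs={}
for c in ['scene','side','wrist']:
    f=grab_frame(c);fs[c]=f;save(f,c+'0.png')
    V=np.array(f['view']);print(c,f['fx'],f['k1'],-V[:3,:3].T@V[:3,3])
for t in ['logger_c','plate_grip','red_c','blue_c','yellow_c','dock_seat','coldtray_floor','basket_red_floor','basket_blue_floor','basket_yellow_floor']:
    L=[]
    for c in ['scene','side']:
        m=mark_of(c,t)
        if m: print(t,c,[(np.round(q['uv'],1),round(q['score'],2)) for q in m[:2]]);L.append((fs[c],m[0]['uv']))
    if len(L)==2: print('   tri',np.round(tri(L),4))
s=sensors.read_state();print(s)
E
```

```text
pics
scene 368.4174244334699 -0.0580211529820337 [0.98404971 0.55213466 0.584552  ]
side 436.14908553218936 -0.0738669709461706 [ 0.42976148 -0.63923371  0.83448202]
wrist 273.376857502229 0.022871817573645762 [ 0.25075541 -0.57538576  0.38454435]
logger_c scene [(array([303.5, 195.9]), 0.62)]
logger_c side [(array([232.5, 157.3]), 0.84)]
   tri [0.4908 0.1125 0.1155]
plate_grip scene [(array([267.5, 175.8]), 0.98)]
plate_grip side [(array([244.6, 198.5]), 0.86)]
   tri [ 0.4953 -0.0099  0.108 ]
red_c scene [(array([307. , 207.6]), 0.96)]
red_c side [(array([231.8, 165.4]), 0.92)]
   tri [0.4865 0.1192 0.084 ]
blue_c scene [(array([304.6, 224. ]), 0.71)]
blue_c side [(array([233.8, 180.5]), 0.82), (array([213.3, 137.4]), 0.66)]
   tri [0.4874 0.1156 0.0342]
yellow_c scene [(array([269.1, 200. ]), 0.89)]
yellow_c side [(array([241.5, 220.1]), 0.59)]
   tri [ 0.4867 -0.0108  0.0324]
dock_seat scene [(array([214.8, 153.3]), 0.68)]
dock_seat side [(array([233.6, 363.9]), 0.72)]
   tri [ 0.4258 -0.336   0.0114]
coldtray_floor scene [(array([388. , 273.8]), 0.96)]
coldtray_floor side [(arr
[... 538 characters left out ...]
1  0.0032]
{'t': 1.15, 'joint_pos': array([-1.27341996e+00,  3.52989633e-01,  1.63338469e+00, -4.10433383e-05,
        1.15521766e+00, -2.41219947e-03]), 'joint_velocities': array([-0.0007354 ,  0.00016833,  0.00116035,  0.00050637, -0.00027425,
       -0.00202637]), 'joint_torque': array([-4.51037031e-04, -5.93774986e+01, -3.34578896e+01,  6.99111843e-02,
        1.58258941e-02,  7.26739842e-06]), 'ee_pos': array([ 0.18455635, -0.59713603,  0.23959601]), 'tool_rot': array([ 3.10635557e+00,  4.69170156e-01, -5.81870771e-05]), 'force': array([-0.57957128, -0.10894213,  0.51330595]), 'moment': array([0.01188153, 0.00876353, 0.01184465]), 'gripper_force': 0.0, 'finger_gap': 0.09191778856542818}
```

View pics/scene0.png

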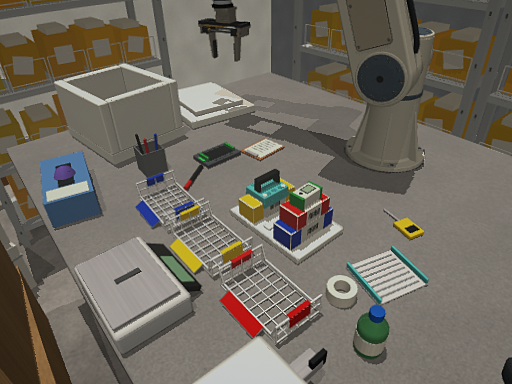

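View pics/side0.png

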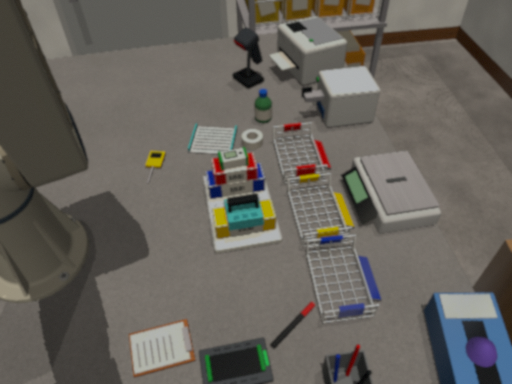

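The scene picture shows blue, red and logger stacked at about (304,215), and yellow with the cold plate at about (267,195). The tray is at (388,274), the dock at (217,153), and the baskets are blue (172,204), yellow (207,243) and red (267,295). The side view agrees with all of this. Next I'll survey with the wrist camera on the way in, starting with the dock.

>>> drive_tool:
  deltas:
    - [0,0,-0.05,0,0,8.55,1]
    - [0,0,-0.05,0,0,8.5,1]
    - [0.029,-0.0435,0,0,0,0,1]
    - [0.029,-0.0435,0,0,0,0,1]
    - [0.029,-0.0435,0,0,0,0,1]
    - [0.029,-0.0435,0,0,0,0,1]
    - [0.029,-0.0435,0,0,0,0,1]
    - [0.029,-0.0435,0,0,0,0,1]
    - [0,0,0,0,0,0,1]
    - [0,0,0,0,0,0,1]

```text
t: 2.4
ee_pos: [0.358, -0.336, 0.3397]
tool_rot: [3.141, 0.005, -0.0]
force: [-0.4, -0.5, 0.4]
finger_gap: 0.092
gripper_force: 0.0
```

```bash
cat >> h.py <<'E'
def pose():
    s=sensors.read_state();M=R.from_rotvec(s['tool_rot']).as_matrix()
    print('t',round(s['t'],2),'tcp',np.round(s['ee_pos'],4),'yaw',round(np.degrees(np.arctan2(M[1,0],M[0,0])),2),'tilt',round(np.degrees(np.arccos(-M[2,2])),2),'gap',round(s['finger_gap'],4),'gf',round(s['gripper_force'],1),'F',np.round(s['force'],1),'j6',round(s['joint_pos'][5],2))
def look(c,n,things,axis=True):
    f=grab_frame(c);save(f,n)
    for t,z in things:
        m=mark_of(c,t)
        if m: print(t,np.round(m[0]['uv'],1),round(m[0]['score'],2),np.round(at_z(f,m[0]['uv'],z),4))
        else: print(t,'none')
    return f
E
python3 - <<'E'
from h import *
pose();f=look('wrist','dock.png',[('dock_seat',.016)])
print(np.array(f['view']).round(3))
E
```

```text
t 2.4 tcp [ 0.358  -0.336   0.3397] yaw 0.18 tilt 0.04 gap 0.092 gf 0.0 F [-0.4 -0.5  0.4] j6 0.81
dock_seat [249.9 122.9] 0.55 [ 0.4261 -0.3314  0.016 ]
[[ 0.003 -1.     0.    -0.336]
 [ 0.969  0.003 -0.248 -0.293]
 [ 0.248  0.001  0.969 -0.576]
 [ 0.     0.     0.     1.   ]]
```

View pics/dock.png

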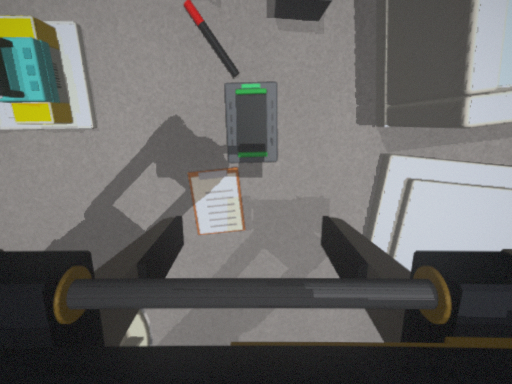

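The wrist picture shows the dock at (251,122), its long side along world x, with green stops at (251,90) and (252,154). Next I measure the stops by colour, then move above the stacks.

```bash
cat >> h.py <<'E'
def blobs(f,lo,hi,z,box=None,n=6,amin=20):
    h=cv2.cvtColor(f['frame'],cv2.COLOR_RGB2HSV);m=cv2.inRange(h,np.array(lo),np.array(hi))
    if box: k=np.zeros_like(m);k[box[1]:box[3],box[0]:box[2]]=1;m=m*k
    N,lab,st,ce=cv2.connectedComponentsWithStats(m)
    for i in sorted(range(1,N),key=lambda i:-st[i,4])[:n]:
        if st[i,4]<amin: break
        (c,wh,a)=cv2.minAreaRect(np.argwhere(lab==i)[:,::-1].astype(np.float32))
        bp=[at_z(f,q,z)[:2] for q in cv2.boxPoints((c,wh,a))]
        print(' blob',ce[i].round(1),'area',st[i,4],'xy',at_z(f,ce[i],z)[:2].round(4),'corners',np.round(bp,3).tolist())
E
python3 - <<'E'
from h import *
f=grab_frame('wrist')
print('green');blobs(f,(50,120,60),(75,255,255),.024,(200,60,300,180))
print('black');blobs(f,(0,0,0),(180,255,50),.016,(225,80,280,165),2)
E
```

```text
green
 blob [250.1  88.9] area 250 xy [ 0.4776 -0.3324] corners [[0.486, -0.309], [0.486, -0.356], [0.471, -0.356], [0.471, -0.308]]
 blob [251.5 153.6] area 118 xy [ 0.3757 -0.3347] corners [[0.378, -0.312], [0.378, -0.359], [0.372, -0.359], [0.372, -0.312]]
black
 blob [248.2 147.2] area 103 xy [ 0.3856 -0.3291] corners [[0.391, -0.312], [0.391, -0.349], [0.381, -0.349], [0.381, -0.312]]
```

>>> drive_tool:
  deltas:
    - [0.006,-0.055,0,0,0,0,1]
    - [0.006,-0.055,0,0,0,0,1]
    - [0.006,-0.055,0,0,0,0,1]
    - [0.006,-0.055,0,0,0,0,1]
    - [0.006,-0.055,0,0,0,0,1]
    - [0.006,-0.055,0,0,0,0,1]
    - [0.006,-0.055,0,0,0,0,1]
    - [0,0,0,0,0,0,1]
    - [0,0,0,0,0,0,1]

```text
t: 3.68
ee_pos: [0.3992, 0.0486, 0.3395]
tool_rot: [3.141, 0.003, -0.001]
force: [0.2, 0.0, 0.2]
finger_gap: 0.0917
gripper_force: 0.0
```

Run:
```python
from h import *
pose();f=look('wrist','stack.png',[('logger_c',.116),('plate_grip',.106),('red_c',.082),('blue_c',.039),('yellow_c',.039),('coldtray_floor',.006),('basket_red_floor',.0055),('basket_yellow_floor',.0055)])
for t in ['logger_c','plate_grip','red_c','blue_c','yellow_c']:
    for q in cut_out('wrist',t)[:1]:
        c,wh,a=cv2.minAreaRect(np.argwhere(q['pixels'])[:,::-1].astype(np.float32));print(t,round(q['score'],2),np.round(c,1),np.round(wh,1),round(a,1))
```

```text
t 3.67 tcp [0.3992 0.0486 0.3395] yaw 0.12 tilt 0.04 gap 0.0917 gf 0.0 F [0.2 0.  0.2] j6 1.69
logger_c [202.  105.9] 0.6 [0.4884 0.114  0.116 ]
plate_grip none
red_c [207.5 105.6] 0.67 [0.4907 0.1122 0.082 ]
blue_c none
yellow_c none
coldtray_floor [ 90.8 128.7] 0.59 [0.4562 0.3224 0.006 ]
basket_red_floor none
basket_yellow_floor none
logger_c 0.88 [202.5 104.2] [58.5 32.1] 84.1
plate_grip 0.94 [294.5 103.5] [61. 53.] 90.0
red_c 0.87 [205.8 103.8] [84.4 45.6] 86.3
blue_c 0.79 [209.6 104.5] [100.   40.7] 88.4
yellow_c 0.9 [292.5 102.5] [ 42.1 101.5] 0.8
```

View pics/stack.png

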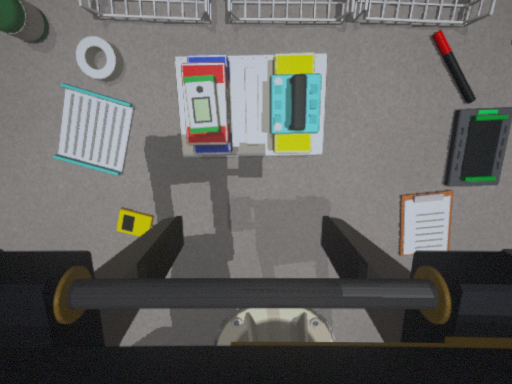

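The wrist picture shows the logger at (202,104), slightly turned, on red and blue. The plate is at (296,103) on yellow, and the tray at (94,130) is turned about 10°. I'll measure these by colour.

Run:
```python
from h import *
f=grab_frame('wrist')
print('logger green');blobs(f,(50,100,60),(75,255,255),.13,(170,50,240,160),3)
print('red');blobs(f,(0,120,80),(6,255,255),.102,(170,50,240,160),3)
print('blue');blobs(f,(110,120,60),(130,255,255),.062,(170,50,240,160),3)
print('yellow');blobs(f,(22,120,100),(32,255,255),.062,(255,40,330,160),3)
print('cyan');blobs(f,(80,100,60),(100,255,255),.08,(255,50,330,160),3)
print('bar');blobs(f,(0,0,0),(180,255,60),.114,(275,60,320,140),2)
print('tray');blobs(f,(80,80,60),(100,255,255),.019,(40,70,150,190),3)
p=[]
for c in ['scene','side']:
    pass
```

```text
logger green
 blob [199.1  78.3] area 158 xy [0.5194 0.1145] corners [[0.521, 0.133], [0.524, 0.097], [0.518, 0.096], [0.515, 0.133]]
 blob [205.7 129.5] area 123 xy [0.4593 0.1091] corners [[0.461, 0.128], [0.463, 0.092], [0.458, 0.092], [0.456, 0.128]]
red
 blob [204.9  71.2] area 400 xy [0.5319 0.1116] corners [[0.539, 0.139], [0.539, 0.088], [0.519, 0.089], [0.519, 0.141]]
 blob [207.4 136.5] area 309 xy [0.4492 0.1117] corners [[0.462, 0.136], [0.462, 0.087], [0.442, 0.088], [0.442, 0.137]]
blue
 blob [212.6 148.5] area 194 xy [0.4292 0.1109] corners [[0.434, 0.136], [0.435, 0.087], [0.425, 0.087], [0.425, 0.137]]
 blob [208.   59.1] area 175 xy [0.5542 0.113 ] corners [[0.557, 0.14], [0.557, 0.089], [0.551, 0.089], [0.55, 0.14]]
yellow
 blob [294.9  64.1] area 670 xy [ 0.548  -0.0102] corners [[0.56, 0.016], [0.56, -0.035], [0.536, -0.037], [0.536, 0.015]]
 blob [293.5 142.1] area 558 xy [ 0.4391 -0.0128] corners [[0.451, 0.013], [0.451, -0.037], [0.427, -0.039], [0.427, 0.012]]
cyan
 blob [295.2 103.6] area 1866 xy [ 0.4938 -0.0102] corners [[0.455, 0.023], [0.532, 0.025], [0.532, -0.042], [0.455, -0.048]]
bar
 blob [293.3 100.6] area 107 xy [ 0.4953 -0.0025] corners [[0.523, 0.002], [0.523, -0.003], [0.461, -0.006], [0.461, -0.001]]
tray
 blob [96.2 94.6] area 257 xy [0.5097 0.2998] corners [[0.522, 0.353], [0.527, 0.351], [0.497, 0.245], [0.492, 0.248]]
 blob [ 85.9 164.5] area 254 xy [0.3972 0.3331] corners [[0.409, 0.385], [0.415, 0.383], [0.385, 0.278], [0.378, 0.281]]
```

>>> drive_tool:
  deltas:
    - [0.045,-0.032,0.04,0,0,0,0.4]
    - [0.0455,-0.0315,0.04,0,0,-5,0.4]
    - [0,0,0.05,0,0,0,0.4]
    - [0,0,0.04,0,0,0,0.4]
    - [0,0,0.025,0,0,0,0.4]
    - [0,0,0.0135,0,0,0,0.4]
    - [0,0,0,0,0,0,0.4]
    - [0,0,0,0,0,0,0.4]

```text
t: 5.42
ee_pos: [0.4827, 0.1079, 0.1388]
tool_rot: [-3.138, -0.14, -0.002]
force: [-0.2, -0.1, -0.4]
finger_gap: 0.0643
gripper_force: 0.0
```

Run:
```python
from h import *
pose()
f=look('wrist','lg.png',[('logger_c',.116)])
save(grab_frame('side'),'lgs.png')
```

```text
t 5.42 tcp [0.4827 0.1079 0.1388] yaw 5.13 tilt 0.09 gap 0.0643 gf 0.0 F [-0.2 -0.1 -0.4] j6 1.7
logger_c [246.1 225.6] 0.78 [0.486  0.1131 0.116 ]
```

View pics/lg.png

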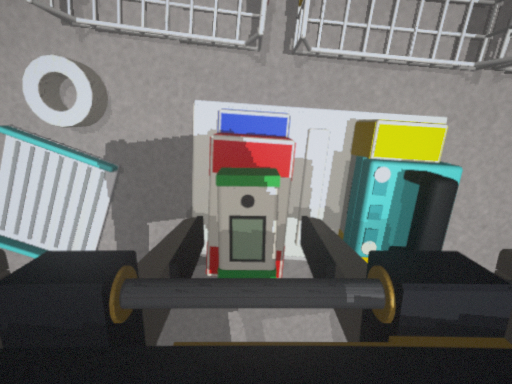

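The logger lies between the open fingers at about (248,225), square to the tool, with its green ends at rows 178 and 272. A quick measurement before closing.

Run:
```python
from h import *
f=grab_frame('wrist')
blobs(f,(50,100,60),(75,255,255),.13,(200,150,300,285),3)
blobs(f,(0,120,80),(6,255,255),.102,(200,120,300,285),3)
```

```text
blob [247.7 179.5] area 730 xy [0.5196 0.1147] corners [[0.515, 0.132], [0.523, 0.133], [0.526, 0.097], [0.517, 0.096]]
 blob [245.6 273.7] area 435 xy [0.4592 0.1108] corners [[0.455, 0.128], [0.461, 0.128], [0.463, 0.093], [0.458, 0.092]]
 blob [259.7 160.4] area 932 xy [0.5275 0.1077] corners [[0.535, 0.139], [0.539, 0.089], [0.519, 0.086], [0.514, 0.138]]
 blob [213.5 259.7] area 194 xy [0.4517 0.1345] corners [[0.441, 0.137], [0.462, 0.138], [0.462, 0.131], [0.441, 0.131]]
 blob [277.7 262.3] area 89 xy [0.4539 0.0874] corners [[0.442, 0.089], [0.463, 0.09], [0.463, 0.086], [0.442, 0.086]]
```

>>> drive_tool:
  deltas:
    - [0.007,-0.0045,0.004,0,0,0,0.4]
    - [0,0,0.004,0,0,0,0.4]
    - [0,0,0,0,0,0,-1]
    - [0,0,0,0,0,0,-1]
    - [0,0,0,0,0,0,-1]
    - [0,0,0,0,0,0,-1]
    - [0,0,-0.01,0,0,0,-1]
    - [0,0,-0.04,0,0,0,-1]
    - [0,0,-0.04,0,0,0,-1]
  squeeze: 15

```text
t: 6.75
ee_pos: [0.4882, 0.1127, 0.2213]
tool_rot: [3.138, 0.14, -0.001]
force: [-0.4, -0.0, -0.8]
finger_gap: 0.036
gripper_force: 15.0
```

Run:
```python
from h import *
pose()
```

```text
t 6.75 tcp [0.4882 0.1127 0.2213] yaw 5.12 tilt 0.02 gap 0.036 gf 15.0 F [-0.4 -0.  -0.8] j6 1.71
```

>>> drive_tool:
  deltas:
    - [0,0,-0.01,0,0,4,-1]
    - [-0.007,0.0495,0,0,0,0,-1]
    - [-0.008,0.0495,0,0,0,0,-1]
    - [-0.008,0.0495,0,0,0,0,-1]
    - [-0.008,0.0495,0,0,0,0,-1]
    - [-0.008,0.0495,0,0,0,0,-1]
    - [-0.008,0.0495,0,0,0,0,-1]
    - [-0.008,0.0495,0,0,0,0,-1]
    - [-0.008,0.0495,0,0,0,0,-1]
    - [-0.008,0.0495,0,0,0,0,-1]

```text
t: 8.0
ee_pos: [0.4259, -0.3357, 0.2307]
tool_rot: [3.141, 0.031, 0.001]
force: [0.9, 0.1, -0.7]
finger_gap: 0.0358
gripper_force: 15.0
```

>>> drive_tool:
  deltas:
    - [0,0,0.04,0,0,0,-1]
    - [0,0,0.04,0,0,0,-1]
    - [0,0,0,0,0,0,-1]
    - [0,0,0,0,0,0,-1]

```text
t: 8.5
ee_pos: [0.427, -0.3344, 0.1513]
tool_rot: [3.141, 0.031, 0.002]
force: [0.1, 0.8, 0.0]
finger_gap: 0.036
gripper_force: 15.0
```

Run:
```python
from h import *
pose()
f=grab_frame('wrist');save(f,'dk2.png')
blobs(f,(50,120,60),(75,255,255),.026,None,6)
```

```text
t 8.5 tcp [ 0.427  -0.3344  0.1513] yaw 1.14 tilt 0.08 gap 0.036 gf 15.0 F [0.1 0.8 0. ] j6 0.88
 blob [251.8 190.3] area 1340 xy [ 0.4291 -0.3332] corners [[0.44, -0.3], [0.442, -0.367], [0.419, -0.368], [0.418, -0.3]]
 blob [251.7 144.5] area 395 xy [ 0.4753 -0.3322] corners [[0.471, -0.308], [0.478, -0.308], [0.479, -0.356], [0.472, -0.356]]
 blob [251.6 134.5] area 179 xy [ 0.4849 -0.3319] corners [[0.487, -0.318], [0.487, -0.346], [0.483, -0.346], [0.482, -0.318]]
```

View pics/dk2.png

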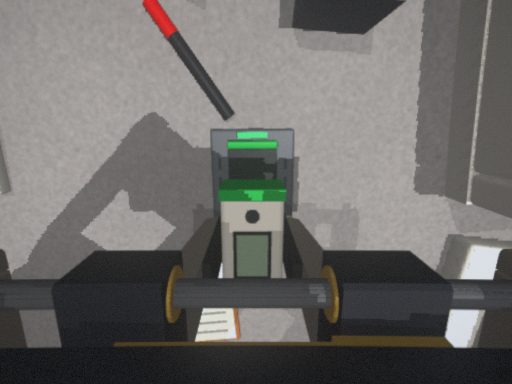

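Logger held straight, in line above the dock (far stop at (252,144)). I'll lower it and approach contact in small steps.

>>> drive_tool:
  deltas:
    - [-0.0025,-0.0015,0.04,0,0,0,-1]
    - [0,0,0.04,0,0,0,-1]
    - [0,0,0.017,0,0,0,-1]
    - [0,0,0.006,0,0,0,-1]
    - [0,0,0,0,0,0,-1]
    - [0,0,0.001,0,0,0,-1]
    - [0,0,0.001,0,0,0,-1]
    - [0,0,0,0,0,0,-1]

```text
t: 9.55
ee_pos: [0.4239, -0.3327, 0.0451]
tool_rot: [3.141, 0.031, 0.001]
force: [0.5, 0.1, 0.2]
finger_gap: 0.0357
gripper_force: 15.0
```

Run:
```python
from h import *
pose()
```

```text
t 9.55 tcp [ 0.4239 -0.3327  0.0451] yaw 1.13 tilt 0.03 gap 0.0357 gf 15.0 F [0.5 0.1 0.2] j6 0.88
```

>>> drive_tool:
  deltas:
    - [0,0,0.0005,0,0,0,-1]
    - [0,0,0,0,0,0,-1]

```text
t: 9.8
ee_pos: [0.4237, -0.3325, 0.0443]
tool_rot: [3.141, 0.031, -0.0]
force: [0.6, 0.1, -1.0]
finger_gap: 0.0362
gripper_force: 15.0
```

>>> drive_tool:
  deltas:
    - [0,0,0.0005,0,0,0,-1]
    - [0,0,0,0,0,0,-1]

```text
t: 10.05
ee_pos: [0.4237, -0.3326, 0.0438]
tool_rot: [-3.141, -0.031, 0.0]
force: [-0.2, 0.7, 1.5]
finger_gap: 0.0357
gripper_force: 15.0
```

>>> drive_tool:
  deltas:
    - [0,0,0.0005,0,0,0,-1]
    - [0,0,0,0,0,0,-1]

```text
t: 10.3
ee_pos: [0.4238, -0.3326, 0.0438]
tool_rot: [3.141, 0.031, 0.0]
force: [-2.1, 0.3, 8.5]
finger_gap: 0.0359
gripper_force: 15.0
```

>>> drive_tool:
  deltas:
    - [0,0,0,0,0,0,0.3]
    - [0,0,0,0,0,0,0.3]
    - [0,0,0,0,0,0,0.3]
    - [0,0,-0.02,0,0,0,0.3]
    - [0,0,-0.05,0,0,0,0.3]
    - [0,0,-0.06,0,0,0,0.3]
    - [0.019,-0.0456,-0.02,0,0,0,0.3]
    - [0.019,-0.0456,-0.02,0,0,0,0.3]
    - [0.019,-0.0456,-0.02,0,0,0,0.3]

```text
t: 11.42
ee_pos: [0.4783, -0.1934, 0.2341]
tool_rot: [3.141, 0.03, 0.001]
force: [0.6, -0.9, 0.1]
finger_gap: 0.0598
gripper_force: 0.0
```

>>> drive_tool:
  deltas:
    - [0.019,-0.0456,-0.03,0,0,0,0]
    - [0.019,-0.0456,-0.03,0,0,0,0]
    - [0.019,-0.0456,-0.03,0,0,0,0]
    - [0.019,-0.0456,-0.03,0,0,0,0]
    - [0,0,0,0,0,0,0]
    - [0,0,0,0,0,0,0]

```text
t: 12.18
ee_pos: [0.5498, -0.0111, 0.3525]
tool_rot: [3.141, 0.032, -0.002]
force: [-0.1, 0.1, -0.4]
finger_gap: 0.0458
gripper_force: 0.0
```

Run:
```python
from h import *
pose()
f=look('wrist','bask.png',[('logger_c',.03),('dock_seat',.016),('basket_red_floor',.0055),('basket_blue_floor',.0055),('basket_yellow_floor',.0055)])
print('red');blobs(f,(0,120,60),(6,255,255),.05,None,4)
print('blue');blobs(f,(110,120,60),(130,255,255),.05,None,4)
print('yel');blobs(f,(22,120,80),(32,255,255),.05,None,5)
```

```text
t 12.18 tcp [ 0.5498 -0.0111  0.3525] yaw 1.17 tilt 0.08 gap 0.0458 gf 0.0 F [-0.1  0.1 -0.4] j6 1.53
logger_c [423.4 237.2] 0.7 [ 0.4204 -0.3261  0.03  ]
dock_seat [426.1 233. ] 0.8 [ 0.423  -0.3391  0.016 ]
basket_red_floor [124.9  86.9] 0.94 [0.6709 0.2059 0.0055]
basket_blue_floor [362.3  92.2] 0.94 [ 0.6709 -0.1941  0.0055]
basket_yellow_floor [249.9  88.6] 0.86 [ 0.6733 -0.0041  0.0055]
red
 blob [123.8  39.1] area 808 xy [0.7317 0.1812] corners [[0.724, 0.232], [0.742, 0.228], [0.739, 0.131], [0.721, 0.134]]
 blob [167.9 183.5] area 367 xy [0.5163 0.1301] corners [[0.527, 0.159], [0.528, 0.101], [0.506, 0.102], [0.504, 0.161]]
 blob [173.2  84. ] area 335 xy [0.6724 0.1129] corners [[0.696, 0.119], [0.696, 0.104], [0.648, 0.107], [0.648, 0.122]]
 blob [171.2 230.9] area 284 xy [0.4312 0.1291] corners [[0.44, 0.157], [0.441, 0.099], [0.42, 0.1], [0.419, 0.158]]
blue
 blob [371.7  48.2] area 920 xy [ 0.7272 -0.1832] corners [[0.721, -0.135], [0.739, -0.134], [0.734, -0.231], [0.715, -0.233]]
 blob [428.6  93.2] area 310 xy [ 0.666  -0.2782] corners [[0.642, -0.269], [0.693, -0.2
[... 210 characters left out ...]
] corners [[0.554, 0.142], [0.555, 0.092], [0.542, 0.092], [0.541, 0.143]]
yel
 blob [250.5  44.2] area 929 xy [ 0.7297 -0.0042] corners [[0.721, 0.045], [0.739, 0.045], [0.739, -0.052], [0.72, -0.053]]
 blob [251.9 167.9] area 474 xy [ 0.5455 -0.01  ] corners [[0.556, 0.016], [0.558, -0.036], [0.534, -0.037], [0.533, 0.016]]
 blob [251.6 232.5] area 289 xy [ 0.431  -0.0118] corners [[0.441, 0.014], [0.442, -0.039], [0.423, -0.039], [0.422, 0.014]]
 blob [304.2  87.1] area 239 xy [ 0.6721 -0.0877] corners [[0.648, -0.082], [0.697, -0.083], [0.696, -0.093], [0.647, -0.093]]
 blob [194.2  83.4] area 229 xy [0.674  0.0808] corners [[0.697, 0.085], [0.697, 0.076], [0.649, 0.077], [0.648, 0.087]]
```

View pics/bask.png

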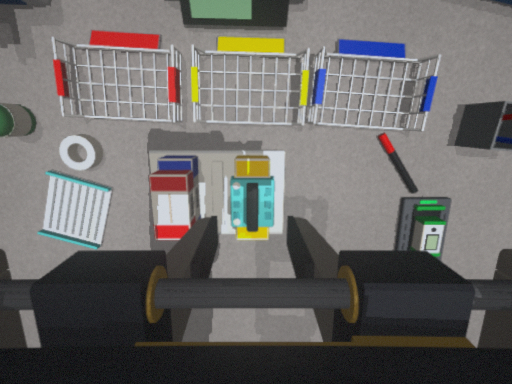

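All three baskets are visible: red flags at (60,77) and (173,84), yellow at (195,84) and (304,87), blue at (320,86) and (429,93). The logger is on the dock at (430,237). One more measurement from this view.

Run:
```python
from h import *
f=grab_frame('wrist')
print('redL');blobs(f,(0,100,40),(8,255,255),.05,(45,50,80,110),2,5);blobs(f,(172,100,40),(180,255,255),.05,(45,50,80,110),2,5)
print('cyan top');blobs(f,(80,100,60),(100,255,255),.08,(215,150,290,260),2)
print('bar');blobs(f,(0,0,0),(180,255,60),.114,(235,170,275,240),2)
print('dock');blobs(f,(50,100,60),(75,255,255),.035,(390,190,460,270),6)
```

```text
redL
 blob [59.5 78.6] area 300 xy [0.676  0.2824] corners [[0.701, 0.289], [0.704, 0.273], [0.652, 0.274], [0.649, 0.29]]
 blob [61.7 74.8] area 11 xy [0.6815 0.2783] corners [[0.683, 0.283], [0.685, 0.28], [0.679, 0.274], [0.676, 0.276]]
 blob [61.9 82.8] area 11 xy [0.6702 0.2799] corners [[0.673, 0.284], [0.675, 0.279], [0.668, 0.276], [0.666, 0.28]]
cyan top
 blob [253.2 201. ] area 1357 xy [ 0.4975 -0.0135] corners [[0.534, 0.022], [0.535, -0.044], [0.456, -0.047], [0.454, 0.022]]
bar
 blob [251.3 186.4] area 45 xy [ 0.5294 -0.01  ] corners [[0.533, -0.004], [0.533, -0.017], [0.524, -0.017], [0.524, -0.004]]
dock
 blob [428.7 205.5] area 250 xy [ 0.4821 -0.3219] corners [[0.493, -0.296], [0.494, -0.346], [0.474, -0.35], [0.473, -0.3]]
 blob [430.5 219.8] area 197 xy [ 0.4556 -0.3297] corners [[0.462, -0.301], [0.463, -0.354], [0.448, -0.356], [0.447, -0.304]]
 blob [434.9 254.3] area 32 xy [ 0.3889 -0.3494] corners [[0.391, -0.34], [0.392, -0.356], [0.384, -0.358], [0.383, -0.341]]
```

>>> drive_tool:
  deltas:
    - [-0.0275,0,0.05,0,0,0,0.1]
    - [-0.0275,0,0.05,0,0,0,0.1]
    - [0,0,0.06,0,0,0,0.1]
    - [0,0,0.04,0,0,0,0.1]
    - [0,0,0,0,0,0,0.1]
    - [0,0,0,0,0,0,0.1]

```text
t: 13.28
ee_pos: [0.4964, -0.0121, 0.1547]
tool_rot: [3.141, 0.03, 0.002]
force: [-0.6, 0.3, -0.1]
finger_gap: 0.0512
gripper_force: 0.0
```

Run:
```python
from h import *
pose()
f=look('wrist','pg.png',[('plate_grip',.106)])
print('cyan top');blobs(f,(80,100,60),(100,255,255),.08,None,3)
```

```text
t 13.28 tcp [ 0.4964 -0.0121  0.1547] yaw 1.11 tilt 0.08 gap 0.0512 gf 0.0 F [-0.6  0.3 -0.1] j6 1.52
plate_grip [251.3 220.7] 0.57 [ 0.494  -0.0105  0.106 ]
cyan top
 blob [254.7 205.4] area 4755 xy [ 0.4981 -0.0133] corners [[0.535, 0.023], [0.536, -0.044], [0.456, -0.049], [0.455, 0.024]]
 blob [  3.9 184.4] area 61 xy [0.5121 0.1906] corners [[0.515, 0.193], [0.515, 0.185], [0.509, 0.186], [0.509, 0.194]]
```

View pics/pg.png

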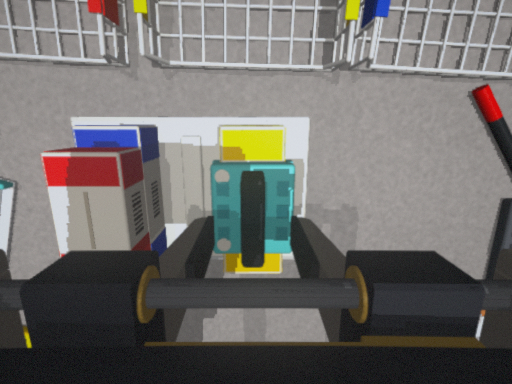

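The bar is centred between the fingers at (252,218) and square to the tool. Lower, close, and lift straight up.

>>> drive_tool:
  deltas:
    - [-0.0015,-0.001,0.03,0,0,0,0.1]
    - [0,0,0.0125,0,0,0,0.1]
    - [0,0,0,0,0,0,0.1]
    - [0,0,0,0,0,0,-1]
    - [0,0,0,0,0,0,-1]
    - [0,0,0,0,0,0,-1]
    - [0,0,0,0,0,0,-1]
    - [0,0,0,0,0,0,-1]
  squeeze: 30

```text
t: 14.38
ee_pos: [0.4941, -0.011, 0.111]
tool_rot: [3.141, 0.031, 0.001]
force: [-0.3, -1.2, 2.8]
finger_gap: 0.0176
gripper_force: 30.0
```

Run:
```python
from h import *
pose()
```

```text
t 14.38 tcp [ 0.4941 -0.011   0.111 ] yaw 1.13 tilt 0.03 gap 0.0176 gf 30.0 F [-0.3 -1.2  2.8] j6 1.53
```

>>> drive_tool:
  deltas:
    - [0,0,-0.005,0,0,0,-1]
    - [0,0,-0.01,0,0,0,-1]
    - [0,0,-0.03,0,0,0,-1]
    - [0,0,-0.05,0,0,0,-1]
    - [0,0,-0.04,0,0,0,-1]

```text
t: 15.0
ee_pos: [0.4939, -0.0108, 0.2481]
tool_rot: [-3.141, -0.031, -0.001]
force: [-0.0, -0.3, -2.3]
finger_gap: 0.0178
gripper_force: 30.0
```

Run:
```python
from h import *
pose()
f=grab_frame('wrist');save(f,'pl.png')
print('cyan');blobs(f,(80,100,60),(100,255,255),.23,None,3)
```

```text
t 15.0 tcp [ 0.4939 -0.0108  0.2481] yaw 1.13 tilt 0.05 gap 0.0178 gf 30.0 F [-0.  -0.3 -2.3] j6 1.53
cyan
 blob [256.5 195.7] area 3938 xy [ 0.5192 -0.0121] corners [[0.537, 0.022], [0.538, -0.04], [0.488, -0.044], [0.487, 0.023]]
 blob [ 26.  236.7] area 328 xy [0.4894 0.1337] corners [[0.492, 0.15], [0.496, 0.148], [0.487, 0.116], [0.483, 0.118]]
 blob [ 31.2 159.2] area 301 xy [0.539  0.1217] corners [[0.543, 0.139], [0.545, 0.138], [0.535, 0.103], [0.532, 0.104]]
```

>>> drive_tool:
  deltas:
    - [-0.0049,-0.0469,0,0,0,0,-1]
    - [-0.0049,-0.0469,0,0,0,0,-1]
    - [-0.0049,-0.0469,0,0,0,0,-1]
    - [-0.0049,-0.0469,0,0,0,0,-1]
    - [-0.0049,-0.0469,0,0,0,0,-1]
    - [-0.0049,-0.0469,0,0,0,0,-1]
    - [-0.0049,-0.0469,0,0,0,0,-1]
    - [0,0,0.05,0,0,8.8,-1]
    - [0,0,0.05,0,0,8.8,-1]
    - [0,0,0,0,0,0,-1]

```text
t: 16.3
ee_pos: [0.4506, 0.3152, 0.143]
tool_rot: [3.105, -0.447, -0.009]
force: [-0.7, -0.4, -0.6]
finger_gap: 0.0176
gripper_force: 30.0
```

Run:
```python
from h import *
pose()
f=grab_frame('wrist');save(f,'tr.png')
print('cyan');blobs(f,(80,80,60),(100,255,255),.019,None,3)
```

```text
t 16.3 tcp [0.4506 0.3152 0.143 ] yaw -16.4 tilt 0.42 gap 0.0176 gf 30.0 F [-0.7 -0.4 -0.6] j6 2.46
cyan
 blob [255.1 195.1] area 4271 xy [0.4463 0.3134] corners [[0.491, 0.357], [0.462, 0.258], [0.378, 0.279], [0.41, 0.385]]
 blob [249.2 130.4] area 669 xy [0.5098 0.3009] corners [[0.528, 0.351], [0.497, 0.248], [0.492, 0.249], [0.523, 0.353]]
 blob [267.7 273.8] area 23 xy [0.3561 0.3253] corners [[0.362, 0.324], [0.361, 0.322], [0.351, 0.325], [0.351, 0.327]]
```

View pics/tr.png

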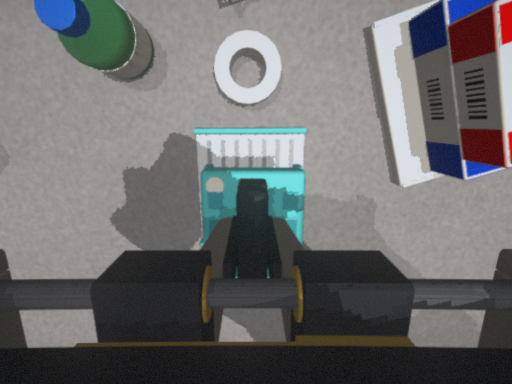

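The plate is held level over the tray, with the far stop at (250,130) parallel to the plate's edge. Lower it.

>>> drive_tool:
  deltas:
    - [0.003,-0.0025,0.03,0,0,0,-1]
    - [0,0,0.03,0,0,0,-1]
    - [0,0,0.011,0,0,0,-1]
    - [0,0,0.003,0,0,0,-1]
    - [0,0,0,0,0,0,-1]

```text
t: 16.98
ee_pos: [0.4575, 0.3187, 0.0731]
tool_rot: [-3.108, 0.449, -0.002]
force: [-0.8, 0.2, -1.2]
finger_gap: 0.0176
gripper_force: 30.0
```

>>> drive_tool:
  deltas:
    - [0,0,0.001,0,0,0,-1]
    - [0,0,0,0,0,0,-1]

```text
t: 17.23
ee_pos: [0.457, 0.3184, 0.0713]
tool_rot: [-3.109, 0.45, -0.001]
force: [0.2, 0.1, -1.1]
finger_gap: 0.0183
gripper_force: 30.0
```

>>> drive_tool:
  deltas:
    - [0,0,0.0007,0,0,0,-1]
    - [0,0,0,0,0,0,-1]

```text
t: 17.48
ee_pos: [0.4567, 0.3182, 0.0701]
tool_rot: [3.109, -0.45, -0.0]
force: [0.0, -0.5, -1.7]
finger_gap: 0.0175
gripper_force: 30.0
```

>>> drive_tool:
  deltas:
    - [0,0,0.0007,0,0,0,-1]
    - [0,0,0,0,0,0,-1]

```text
t: 17.73
ee_pos: [0.4567, 0.3182, 0.0693]
tool_rot: [3.109, -0.45, -0.0]
force: [0.2, 0.4, -2.6]
finger_gap: 0.0177
gripper_force: 30.0
```

>>> drive_tool:
  deltas:
    - [-0.0025,0.0018,0.0005,0,0,0,-1]
    - [0,0,0,0,0,0,-1]

```text
t: 17.98
ee_pos: [0.4535, 0.317, 0.0688]
tool_rot: [3.109, -0.45, -0.0]
force: [0.1, -1.0, -1.9]
finger_gap: 0.0176
gripper_force: 30.0
```

>>> drive_tool:
  deltas:
    - [0,0,0.001,0,0,0,-1]
    - [0,0,0,0,0,0,-1]

```text
t: 18.23
ee_pos: [0.4539, 0.3172, 0.0679]
tool_rot: [3.109, -0.45, -0.0]
force: [0.4, -0.2, -1.4]
finger_gap: 0.0178
gripper_force: 30.0
```

>>> drive_tool:
  deltas:
    - [0,0,0.0006,0,0,0,-1]
    - [0,0,0,0,0,0,-1]

```text
t: 18.48
ee_pos: [0.4538, 0.3172, 0.0673]
tool_rot: [3.109, -0.45, -0.0]
force: [-0.6, 0.7, -1.8]
finger_gap: 0.0179
gripper_force: 30.0
```

>>> drive_tool:
  deltas:
    - [0,0,0.0006,0,0,0,-1]
    - [0,0,0,0,0,0,-1]

```text
t: 18.73
ee_pos: [0.4539, 0.3171, 0.0671]
tool_rot: [3.109, -0.45, 0.0]
force: [-2.2, -2.4, 4.4]
finger_gap: 0.0178
gripper_force: 30.0
```

>>> drive_tool:
  deltas:
    - [0,0,0,0,0,0,0]
    - [0,0,0,0,0,0,0]
    - [0,0,-0.02,0,0,0,0]
    - [0,0,-0.05,0,0,0,0]
    - [0,0,-0.06,0,0,-8.6,0.5]
    - [0,0,-0.03,0,0,-8.6,1]
    - [0.0086,0.0512,0,0,0,0,1]
    - [0.0086,0.0512,0,0,0,0,1]
    - [0.0086,0.0512,0,0,0,0,1]
    - [0.0086,0.0512,0,0,0,0,1]

```text
t: 19.98
ee_pos: [0.491, 0.1113, 0.2268]
tool_rot: [-3.141, -0.02, -0.001]
force: [0.3, 0.5, 0.7]
finger_gap: 0.0916
gripper_force: 0.0
```

>>> drive_tool:
  deltas:
    - [0,0,0.05,0,0,0,1]
    - [0,0,0.015,0,0,0,1]
    - [0,0,0,0,0,0,1]

```text
t: 20.35
ee_pos: [0.4902, 0.1131, 0.1611]
tool_rot: [3.141, 0.021, -0.004]
force: [0.6, 0.5, -0.0]
finger_gap: 0.0913
gripper_force: 0.0
```

Run:
```python
from h import *
pose()
f=look('wrist','rd.png',[('red_c',.082),('plate_grip',.056)])
print('red');blobs(f,(0,120,80),(6,255,255),.102,None,3)
print('cyan');blobs(f,(80,100,60),(100,255,255),.03,None,3)
```

```text
t 20.35 tcp [0.4902 0.1131 0.1611] yaw 0.76 tilt 0.13 gap 0.0913 gf 0.0 F [ 0.6  0.5 -0. ] j6 1.78
red_c [254.6 202.7] 0.69 [0.4926 0.112  0.082 ]
plate_grip [ 37.5 234.3] 0.95 [0.4502 0.322  0.056 ]
red
 blob [255.  256.4] area 1265 xy [0.4526 0.1112] corners [[0.442, 0.138], [0.462, 0.137], [0.463, 0.087], [0.442, 0.086]]
 blob [258.8 168.4] area 726 xy [0.5256 0.1095] corners [[0.518, 0.139], [0.538, 0.139], [0.538, 0.088], [0.519, 0.087]]
 blob [253.   5.] area 135 xy [0.6329 0.1154] corners [[0.636, 0.119], [0.636, 0.112], [0.629, 0.111], [0.629, 0.119]]
cyan
 blob [ 71.5 217.1] area 3615 xy [0.4587 0.305 ] corners [[0.42, 0.369], [0.506, 0.341], [0.495, 0.261], [0.406, 0.283]]
 blob [ 74.7 166.3] area 660 xy [0.513  0.2936] corners [[0.524, 0.344], [0.53, 0.341], [0.502, 0.24], [0.495, 0.242]]
```

View pics/rd.png

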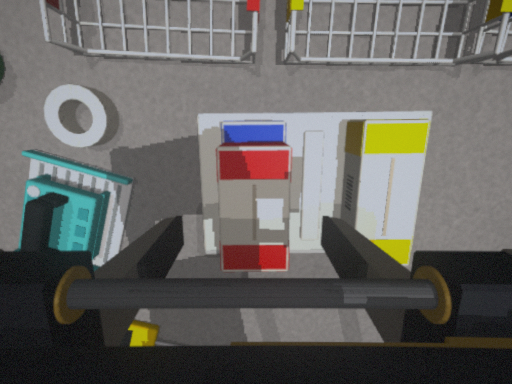

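Red is square between the fingers at (254,210). The plate sits in the tray at (65,220), between its stops. Grasp red and turn it for the basket.

>>> drive_tool:
  deltas:
    - [0,0,0.04,0,0,0,1]
    - [0,0,0.0175,0,0,0,1]
    - [0,0,0,0,0,0,-1]
    - [0,0,0,0,0,0,-1]
    - [0,0,0,0,0,0,-1]
    - [0,0,0,0,0,0,-1]
    - [0,0,0,0,0,0,-1]
  squeeze: 30

```text
t: 21.38
ee_pos: [0.4914, 0.1129, 0.1051]
tool_rot: [-3.141, -0.02, -0.002]
force: [-0.3, -1.2, 7.2]
finger_gap: 0.0558
gripper_force: 30.0
```

>>> drive_tool:
  deltas:
    - [0,0,-0.005,0,0,0,-1]
    - [0,0,-0.03,0,0,0,-1]
    - [0,0,-0.05,0,0,0,-1]
    - [0,0,-0.03,0,0,-9.8,-1]
    - [0,0,-0.01,0,0,-9.8,-1]
    - [0,0,0,0,0,-9.8,-1]
    - [0,0,0,0,0,-9.8,-1]
    - [0,0,0,0,0,-9.8,-1]
    - [0,0,0,0,0,-9.8,-1]

```text
t: 22.5
ee_pos: [0.4905, 0.1128, 0.2293]
tool_rot: [-2.723, -1.567, 0.001]
force: [-0.3, 0.8, -2.5]
finger_gap: 0.0558
gripper_force: 30.0
```

>>> drive_tool:
  deltas:
    - [0,0,0,0,0,-9.8,-1]
    - [0,0,0,0,0,-9.8,-1]
    - [0,0,0,0,0,-9.8,-1]
    - [0.0224,0.0453,0,0,0,0,-1]
    - [0.0224,0.0453,0,0,0,0,-1]
    - [0.0224,0.0453,0,0,0,0,-1]
    - [0.0224,0.0453,0,0,0,0,-1]
    - [0,0,0,0,0,0,-1]
    - [0,0,0,0,0,0,-1]

```text
t: 23.62
ee_pos: [0.6727, 0.1987, 0.2285]
tool_rot: [-2.241, -2.2, 0.003]
force: [-0.4, -0.0, -2.7]
finger_gap: 0.0555
gripper_force: 30.0
```

Run:
```python
from h import *
pose()
f=look('wrist','rb.png',[('basket_red_floor',.0055)])
print('red');blobs(f,(0,120,50),(8,255,255),.04,None,6)
```

```text
t 23.62 tcp [0.6727 0.1987 0.2285] yaw 88.93 tilt 0.12 gap 0.0555 gf 30.0 F [-0.4 -0.  -2.7] j6 0.3
basket_red_floor none
red
 blob [252.  181.5] area 3299 xy [0.6723 0.1975] corners [[0.612, 0.175], [0.615, 0.222], [0.73, 0.22], [0.731, 0.172]]
 blob [285.7 164.1] area 1147 xy [0.7141 0.2186] corners [[0.609, 0.164], [0.62, 0.259], [0.746, 0.25], [0.745, 0.154]]
 blob [251.9 312.2] area 736 xy [0.6686 0.0087] corners [[0.61, 0.002], [0.611, 0.017], [0.727, 0.015], [0.727, -0.0]]
 blob [254.4 110.2] area 344 xy [0.6767 0.2826] corners [[0.651, 0.288], [0.702, 0.287], [0.702, 0.277], [0.65, 0.278]]
```

View pics/rb.png

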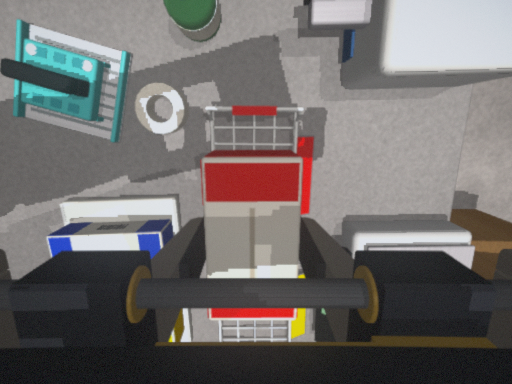

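Red is in line over its basket: far flag (254,110), end wires at columns 210 to 300 with the carton between them. Lower.

>>> drive_tool:
  deltas:
    - [0.0008,0.0008,0.05,0,0,0,-1]
    - [0,0,0.05,0,0,0,-1]
    - [0,0,0.045,0,0,0,-1]
    - [0,0,0.02,0,0,0,-1]
    - [0,0,0.009,0,0,0,-1]
    - [0,0,0,0,0,0,-1]
    - [0,0,0,0,0,0,-1]

```text
t: 24.6
ee_pos: [0.6756, 0.2001, 0.0571]
tool_rot: [2.241, 2.2, 0.004]
force: [-0.3, 0.9, -1.8]
finger_gap: 0.0558
gripper_force: 30.0
```

>>> drive_tool:
  deltas:
    - [0,0,0.002,0,0,0,-1]
    - [0,0,0.001,0,0,0,-1]
    - [0,0,0,0,0,0,-1]

```text
t: 24.98
ee_pos: [0.6745, 0.1998, 0.0523]
tool_rot: [-2.242, -2.201, -0.0]
force: [0.1, 0.0, -1.4]
finger_gap: 0.0556
gripper_force: 30.0
```

>>> drive_tool:
  deltas:
    - [0,0,0.001,0,0,0,-1]
    - [0,0,0,0,0,0,-1]

```text
t: 25.22
ee_pos: [0.6744, 0.1998, 0.051]
tool_rot: [-2.242, -2.2, 0.0]
force: [0.2, -0.0, -1.4]
finger_gap: 0.0559
gripper_force: 30.0
```

>>> drive_tool:
  deltas:
    - [0,0,0.0007,0,0,0,-1]
    - [0,0,0,0,0,0,-1]

```text
t: 25.48
ee_pos: [0.6744, 0.1998, 0.0504]
tool_rot: [-2.242, -2.2, 0.0]
force: [0.2, 0.2, -1.7]
finger_gap: 0.0555
gripper_force: 30.0
```

>>> drive_tool:
  deltas:
    - [0,0,0.0008,0,0,0,-1]
    - [0,0,0,0,0,0,-1]

```text
t: 25.72
ee_pos: [0.6744, 0.1998, 0.0496]
tool_rot: [-2.242, -2.2, 0.0]
force: [-0.1, -0.9, -2.2]
finger_gap: 0.0557
gripper_force: 30.0
```

>>> drive_tool:
  deltas:
    - [0,0,0.0007,0,0,0,-1]
    - [0,0,0,0,0,0,-1]

```text
t: 25.98
ee_pos: [0.6744, 0.1998, 0.0489]
tool_rot: [-2.242, -2.201, 0.0]
force: [0.5, -0.4, -2.2]
finger_gap: 0.0556
gripper_force: 30.0
```

>>> drive_tool:
  deltas:
    - [0,0,0.0007,0,0,0,-1]
    - [0,0,0,0,0,0,-1]

```text
t: 26.22
ee_pos: [0.6746, 0.1998, 0.0487]
tool_rot: [2.242, 2.2, 0.0]
force: [-1.1, -1.5, 2.9]
finger_gap: 0.056
gripper_force: 30.0
```

>>> drive_tool:
  deltas:
    - [0,0,0.0007,0,0,0,-1]
    - [0,0,0,0,0,0,-1]

```text
t: 26.48
ee_pos: [0.6746, 0.1998, 0.0486]
tool_rot: [2.242, 2.2, 0.0]
force: [-4.0, -0.3, 8.1]
finger_gap: 0.0558
gripper_force: 30.0
```

>>> drive_tool:
  deltas:
    - [0,0,0,0,0,0,0.5]
    - [0,0,0,0,0,0,0.5]
    - [0,0,0,0,0,0,0.5]
    - [0,0,-0.02,0,0,0,0.5]
    - [0,0,-0.05,0,0,0,0.5]
    - [0,0,-0.06,0,0,0,0.5]
    - [-0.0228,-0.0455,-0.02,0,0,0,1]
    - [-0.0228,-0.0455,0,0,0,0,1]
    - [-0.0228,-0.0455,0,0,0,0,1]
    - [-0.0228,-0.0455,0,0,0,0,1]

```text
t: 27.72
ee_pos: [0.4897, 0.1115, 0.199]
tool_rot: [2.241, 2.2, 0.003]
force: [-0.1, -0.5, 0.0]
finger_gap: 0.0919
gripper_force: 0.0
```

>>> drive_tool:
  deltas:
    - [0,0,0,0,0,9.77,1]
    - [0,0,0,0,0,9.77,1]
    - [0,0,0,0,0,9.77,1]
    - [0,0,0,0,0,9.77,1]
    - [0,0,0,0,0,9.77,1]
    - [0,0,0,0,0,9.77,1]
    - [0,0,0.02,0,0,9.77,1]
    - [0,0,0.02,0,0,9.77,1]
    - [0,0,0.02,0,0,9.77,1]
    - [0,0,0,0,0,0,1]

```text
t: 28.98
ee_pos: [0.4903, 0.1119, 0.1376]
tool_rot: [3.141, 0.029, -0.002]
force: [0.3, -0.9, 0.1]
finger_gap: 0.0915
gripper_force: 0.0
```

Run:
```python
from h import *
pose()
f=look('wrist','bl.png',[('blue_c',.039),('red_c',.0255)])
print('blue');blobs(f,(110,120,60),(130,255,255),.062,None,4)
print('yel');blobs(f,(22,120,80),(32,255,255),.062,(300,90,512,384),3)
```

```text
t 28.98 tcp [0.4903 0.1119 0.1376] yaw 1.06 tilt 0.07 gap 0.0915 gf 0.0 F [ 0.3 -0.9  0.1] j6 1.77
blue_c [253.  197.7] 0.58 [0.4917 0.1121 0.039 ]
red_c none
blue
 blob [252.3 141.4] area 2056 xy [0.5447 0.1137] corners [[0.556, 0.139], [0.557, 0.089], [0.533, 0.088], [0.532, 0.14]]
 blob [253.  264.6] area 1466 xy [0.436  0.1111] corners [[0.448, 0.137], [0.449, 0.087], [0.423, 0.085], [0.422, 0.137]]
yel
 blob [409.7 140.6] area 2240 xy [ 0.5473 -0.0106] corners [[0.534, 0.015], [0.56, 0.018], [0.56, -0.035], [0.535, -0.041]]
 blob [363.8 139.4] area 594 xy [0.5477 0.0255] corners [[0.533, 0.033], [0.562, 0.034], [0.56, 0.019], [0.532, 0.018]]
 blob [402.8 258.4] area 312 xy [ 0.445 -0.021] corners [[0.451, -0.005], [0.451, -0.029], [0.433, -0.032], [0.432, -0.007]]
```

View pics/bl.png

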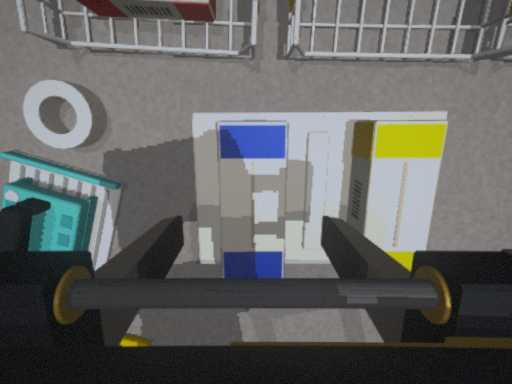

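Blue is square between the fingers at (253,200), aligned to within a millimetre or so. Grasp, lift, turn, and carry it to the blue basket.

>>> drive_tool:
  deltas:
    - [0,0,0.05,0,0,0,1]
    - [0,0,0.027,0,0,0,1]
    - [0,0,0,0,0,0,1]
    - [0,0,0,0,0,0,-1]
    - [0,0,0,0,0,0,-1]
    - [0,0,0,0,0,0,-1]
    - [0,0,0,0,0,0,-1]
    - [0,0,0,0,0,0,-1]
  squeeze: 35

```text
t: 30.12
ee_pos: [0.4912, 0.1121, 0.0612]
tool_rot: [-3.141, -0.028, -0.001]
force: [-1.3, -0.8, 6.3]
finger_gap: 0.0559
gripper_force: 35.0
```

>>> drive_tool:
  deltas:
    - [0,0,-0.005,0,0,0,-1]
    - [0,0,-0.03,0,0,0,-1]
    - [0,0,-0.05,0,0,0,-1]
    - [0,0,-0.05,0,0,-9.56,-1]
    - [0,0,-0.02,0,0,-9.56,-1]
    - [0,0,0,0,0,-9.56,-1]
    - [0,0,0,0,0,-9.56,-1]
    - [0,0,0,0,0,-9.56,-1]
    - [0,0,0,0,0,-9.56,-1]
    - [0,0,0,0,0,-9.56,-1]

```text
t: 31.38
ee_pos: [0.4903, 0.112, 0.2155]
tool_rot: [-2.601, -1.762, 0.001]
force: [0.0, -0.3, -2.2]
finger_gap: 0.0556
gripper_force: 35.0
```

>>> drive_tool:
  deltas:
    - [0,0,0,0,0,-9.56,-1]
    - [0,0,0,0,0,-9.56,-1]
    - [-0.0425,0.0279,0,0,0,0,-1]
    - [-0.0425,0.0279,0,0,0,0,-1]
    - [-0.0425,0.0279,0,0,0,0,-1]
    - [-0.0425,0.0279,0,0,0,0,-1]
    - [-0.0425,0.0279,0,0,0,0,-1]
    - [-0.0425,0.0279,0,0,0,0,-1]
    - [-0.0425,0.0279,0,0,0,0,-1]
    - [0,0,0,0,0,0,-1]

```text
t: 32.62
ee_pos: [0.6712, -0.1982, 0.2148]
tool_rot: [2.281, 2.16, -0.001]
force: [0.6, 0.0, -2.5]
finger_gap: 0.0558
gripper_force: 35.0
```

Run:
```python
from h import *
pose()
f=grab_frame('wrist');save(f,'bb.png')
blobs(f,(110,120,50),(130,255,255),.045,None,5)
f=grab_frame('side');save(f,'sd2.png')
```

```text
t 32.62 tcp [ 0.6712 -0.1982  0.2148] yaw 86.87 tilt 0.03 gap 0.0558 gf 35.0 F [ 0.6  0.  -2.5] j6 -0.23
 blob [251.7 152.8] area 4782 xy [ 0.6727 -0.1617] corners [[0.619, -0.132], [0.729, -0.138], [0.729, -0.193], [0.613, -0.187]]
 blob [252.  325.9] area 2576 xy [ 0.6604 -0.3948] corners [[0.602, -0.416], [0.606, -0.368], [0.718, -0.374], [0.717, -0.422]]
 blob [306.9 173.5] area 539 xy [ 0.7359 -0.1893] corners [[0.729, -0.238], [0.735, -0.144], [0.742, -0.145], [0.737, -0.238]]
 blob [249.6 106.3] area 427 xy [ 0.6732 -0.1108] corners [[0.649, -0.105], [0.698, -0.108], [0.698, -0.117], [0.648, -0.114]]
 blob [204.5 336.4] area 52 xy [ 0.5948 -0.4078] corners [[0.591, -0.4], [0.599, -0.401], [0.598, -0.414], [0.589, -0.413]]
```

View pics/bb.png

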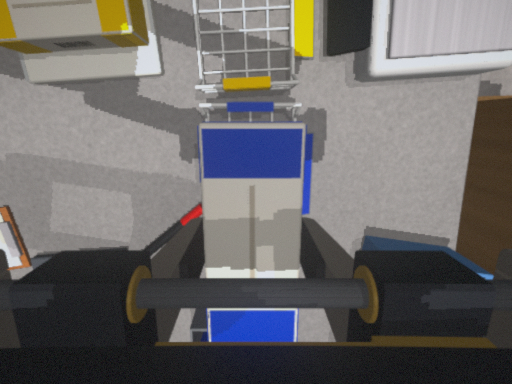

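Blue is in line over its basket (flag at (250,106)), about 4 mm too far toward −y, which I'll correct on the way down.

>>> drive_tool:
  deltas:
    - [0.004,-0.0014,0.04,0,0,0,-1]
    - [0,0,0.05,0,0,0,-1]
    - [0,0,0.04,0,0,0,-1]
    - [0,0,0.02,0,0,0,-1]
    - [0,0,0.008,0,0,0,-1]
    - [0,0,0,0,0,0,-1]
    - [0,0,0,0,0,0,-1]

```text
t: 33.6
ee_pos: [0.6703, -0.1913, 0.0593]
tool_rot: [2.277, 2.162, 0.002]
force: [-0.6, 1.6, -2.0]
finger_gap: 0.0561
gripper_force: 35.0
```

>>> drive_tool:
  deltas:
    - [0,0,0.002,0,0,0,-1]
    - [0,0,0,0,0,0,-1]

```text
t: 33.85
ee_pos: [0.6694, -0.1912, 0.0561]
tool_rot: [2.278, 2.163, 0.0]
force: [-0.4, -0.1, -2.9]
finger_gap: 0.0555
gripper_force: 35.0
```

>>> drive_tool:
  deltas:
    - [0,0,0.001,0,0,0,-1]
    - [0,0,0,0,0,0,-1]

```text
t: 34.1
ee_pos: [0.6692, -0.1911, 0.0545]
tool_rot: [-2.278, -2.163, 0.0]
force: [-0.3, -0.0, -1.9]
finger_gap: 0.0561
gripper_force: 35.0
```

>>> drive_tool:
  deltas:
    - [-0.0025,0.0005,0.001,0,0,0,-1]
    - [0,0,0.001,0,0,0,-1]
    - [0,0,0.0005,0,0,0,-1]
    - [0,0,0,0,0,0,-1]

```text
t: 34.6
ee_pos: [0.6696, -0.1936, 0.052]
tool_rot: [-2.278, -2.163, 0.0]
force: [-0.5, 0.1, -1.5]
finger_gap: 0.0559
gripper_force: 35.0
```

>>> drive_tool:
  deltas:
    - [0,0,0.0008,0,0,0,-1]
    - [0,0,0,0,0,0,-1]

```text
t: 34.85
ee_pos: [0.6696, -0.1935, 0.0512]
tool_rot: [-2.278, -2.163, 0.0]
force: [0.8, 0.3, -2.1]
finger_gap: 0.0558
gripper_force: 35.0
```

>>> drive_tool:
  deltas:
    - [0,0,0.0007,0,0,0,-1]
    - [0,0,0,0,0,0,-1]

```text
t: 35.1
ee_pos: [0.6697, -0.1936, 0.0508]
tool_rot: [2.278, 2.163, 0.0]
force: [0.1, -0.5, 0.4]
finger_gap: 0.0556
gripper_force: 35.0
```

>>> drive_tool:
  deltas:
    - [0,0,0.0006,0,0,0,-1]
    - [0,0,0,0,0,0,-1]

```text
t: 35.35
ee_pos: [0.6697, -0.1936, 0.0508]
tool_rot: [2.278, 2.163, 0.0]
force: [-2.8, 1.2, 5.4]
finger_gap: 0.0555
gripper_force: 35.0
```

>>> drive_tool:
  deltas:
    - [0,0,0,0,0,0,0.5]
    - [0,0,0,0,0,0,0.5]
    - [0,0,0,0,0,0,0.5]
    - [0,0,-0.02,0,0,0,0.5]
    - [0,0,-0.05,0,0,0,0.5]
    - [0,0,-0.06,0,0,0,0.5]
    - [0.0345,-0.0371,-0.02,0,0,0,1]
    - [0.0345,-0.0371,0,0,0,0,1]
    - [0.0345,-0.0371,0,0,0,0,1]
    - [0.0345,-0.0371,0,0,0,0,1]

```text
t: 36.6
ee_pos: [0.5278, -0.0472, 0.2015]
tool_rot: [2.277, 2.162, 0.002]
force: [-0.0, 1.1, 0.1]
finger_gap: 0.0921
gripper_force: 0.0
```

>>> drive_tool:
  deltas:
    - [0.0345,-0.0371,0,0,0,0,1]
    - [0,0,0,0,0,9.5,1]
    - [0,0,0,0,0,9.5,1]
    - [0,0,0,0,0,9.5,1]
    - [0,0,0,0,0,9.5,1]
    - [0,0,0,0,0,9.5,1]
    - [0,0,0,0,0,9.5,1]
    - [0,0,0.02,0,0,9.5,1]
    - [0,0,0.02,0,0,9.5,1]
    - [0,0,0.02,0,0,9.5,1]

```text
t: 37.85
ee_pos: [0.4939, -0.0118, 0.1408]
tool_rot: [3.141, 0.034, 0.003]
force: [0.5, -0.3, 0.1]
finger_gap: 0.0916
gripper_force: 0.0
```

>>> drive_tool:
  deltas:
    - [0,0,0,0,0,0,1]
    - [0,0,0,0,0,0,1]

```text
t: 38.1
ee_pos: [0.494, -0.0118, 0.1412]
tool_rot: [3.141, 0.048, 0.002]
force: [-0.4, -0.0, -0.6]
finger_gap: 0.092
gripper_force: 0.0
```

Run:
```python
from h import *
pose()
f=look('wrist','yl.png',[('yellow_c',.039)])
print('yel');blobs(f,(22,120,80),(32,255,255),.062,None,5)
```

```text
t 38.1 tcp [ 0.494  -0.0118  0.1412] yaw 1.75 tilt 0.08 gap 0.092 gf 0.0 F [-0.4 -0.  -0.6] j6 1.51
yellow_c [249.9 196.1] 0.77 [ 0.4962 -0.0087  0.039 ]
yel
 blob [253.  142.5] area 2014 xy [ 0.5474 -0.0099] corners [[0.559, 0.015], [0.56, -0.035], [0.536, -0.037], [0.534, 0.015]]
 blob [252.  263.8] area 1501 xy [ 0.4388 -0.0124] corners [[0.451, 0.013], [0.452, -0.037], [0.426, -0.039], [0.425, 0.013]]
 blob [360.7   4.9] area 155 xy [ 0.6462 -0.0838] corners [[0.649, -0.079], [0.649, -0.089], [0.643, -0.089], [0.643, -0.079]]
 blob [448.6 302.7] area 24 xy [ 0.4054 -0.1964] corners [[0.409, -0.194], [0.409, -0.197], [0.402, -0.198], [0.402, -0.196]]
```

View pics/yl.png

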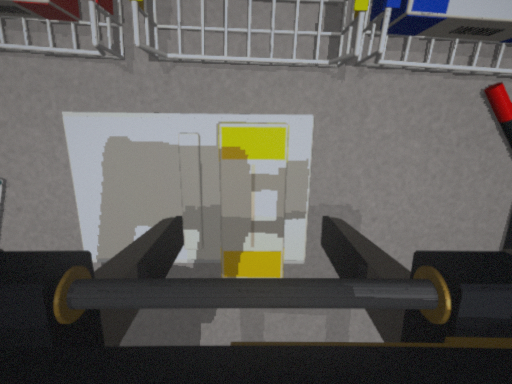

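Yellow is square between the fingers at (252,200). Grasp, lift, turn, and carry it to the yellow basket.

>>> drive_tool:
  deltas:
    - [-0.0015,0,0.05,0,0,0,1]
    - [0,0,0.0305,0,0,0,1]
    - [0,0,0,0,0,0,1]
    - [0,0,0,0,0,0,-1]
    - [0,0,0,0,0,0,-1]
    - [0,0,0,0,0,0,-1]
    - [0,0,0,0,0,0,-1]
    - [0,0,0,0,0,0,-1]
  squeeze: 35

```text
t: 39.2
ee_pos: [0.4923, -0.0119, 0.0602]
tool_rot: [3.141, 0.042, 0.002]
force: [-1.1, -0.7, 6.8]
finger_gap: 0.0558
gripper_force: 35.0
```

>>> drive_tool:
  deltas:
    - [0,0,-0.005,0,0,0,-1]
    - [0,0,-0.03,0,0,0,-1]
    - [0,0,-0.05,0,0,0,-1]
    - [0,0,-0.05,0,0,-9.74,-1]
    - [0,0,-0.02,0,0,-9.74,-1]
    - [0,0,0,0,0,-9.74,-1]
    - [0,0,0,0,0,-9.74,-1]
    - [0,0,0,0,0,-9.74,-1]
    - [0,0,0,0,0,-9.74,-1]
    - [0,0,0,0,0,-9.74,-1]

```text
t: 40.45
ee_pos: [0.4913, -0.0117, 0.2143]
tool_rot: [-2.572, -1.803, 0.001]
force: [-0.3, -0.2, -1.6]
finger_gap: 0.0554
gripper_force: 35.0
```

>>> drive_tool:
  deltas:
    - [0,0,0,0,0,-9.74,-1]
    - [0,0,0,0,0,-9.74,-1]
    - [0.0025,0.0451,0,0,0,0,-1]
    - [0.0025,0.0451,0,0,0,0,-1]
    - [0.0025,0.0451,0,0,0,0,-1]
    - [0.0025,0.0451,0,0,0,0,-1]
    - [0,0,0,0,0,0,-1]
    - [0,0,0,0,0,0,-1]

```text
t: 41.45
ee_pos: [0.6712, -0.0043, 0.2137]
tool_rot: [-2.236, -2.205, 0.003]
force: [-0.4, 0.5, -2.9]
finger_gap: 0.0559
gripper_force: 35.0
```

Run:
```python
from h import *
pose()
f=grab_frame('wrist');save(f,'yb.png')
blobs(f,(22,120,60),(32,255,255),.045,None,5)
```

```text
t 41.45 tcp [ 0.6712 -0.0043  0.2137] yaw 89.2 tilt 0.13 gap 0.0559 gf 35.0 F [-0.4  0.5 -2.9] j6 0.01
 blob [252.3 150.1] area 4983 xy [0.6717 0.0354] corners [[0.616, 0.064], [0.729, 0.062], [0.73, 0.006], [0.613, 0.007]]
 blob [251.5 326.7] area 3060 xy [ 0.6674 -0.2012] corners [[0.609, -0.23], [0.611, -0.173], [0.724, -0.174], [0.725, -0.231]]
 blob [308.5 174.9] area 760 xy [0.7368 0.0057] corners [[0.73, -0.045], [0.733, 0.064], [0.743, 0.064], [0.742, -0.045]]
 blob [252.4 108.8] area 483 xy [0.6724 0.0804] corners [[0.647, 0.086], [0.698, 0.085], [0.698, 0.075], [0.647, 0.075]]
 blob [197.8 129.8] area 21 xy [0.611  0.0588] corners [[0.611, 0.066], [0.612, 0.066], [0.611, 0.049], [0.609, 0.049]]
```

>>> drive_tool:
  deltas:
    - [0,0.001,0.04,0,0,0,-1]
    - [0,0,0.05,0,0,0,-1]
    - [0,0,0.04,0,0,0,-1]
    - [0,0,0.02,0,0,0,-1]
    - [0,0,0.009,0,0,0,-1]
    - [0,0,0,0,0,0,-1]
    - [0,0,0,0,0,0,-1]
    - [0,0,0,0,0,0,-1]

```text
t: 42.5
ee_pos: [0.6741, -0.0043, 0.0568]
tool_rot: [2.236, 2.205, 0.002]
force: [-0.3, 0.4, -1.6]
finger_gap: 0.0559
gripper_force: 35.0
```

>>> drive_tool:
  deltas:
    - [0,0,0.001,0,0,0,-1]
    - [0,0,0,0,0,0,-1]

```text
t: 42.75
ee_pos: [0.6734, -0.0043, 0.0547]
tool_rot: [2.237, 2.206, 0.0]
force: [-0.3, 0.8, -1.8]
finger_gap: 0.0556
gripper_force: 35.0
```

>>> drive_tool:
  deltas:
    - [0,0,0.001,0,0,0,-1]
    - [0,0,0,0,0,0,-1]

```text
t: 43.0
ee_pos: [0.6732, -0.0043, 0.0533]
tool_rot: [-2.237, -2.206, 0.0]
force: [-0.6, -0.1, -3.2]
finger_gap: 0.0558
gripper_force: 35.0
```

>>> drive_tool:
  deltas:
    - [0,0,0.0007,0,0,0,-1]
    - [0,0,0,0,0,0,-1]

```text
t: 43.25
ee_pos: [0.6733, -0.0043, 0.0527]
tool_rot: [-2.237, -2.206, 0.0]
force: [-1.3, 0.0, -1.8]
finger_gap: 0.0559
gripper_force: 35.0
```

>>> drive_tool:
  deltas:
    - [0,0,0.001,0,0,0,-1]
    - [0,0,0,0,0,0,-1]
    - [0,0,0.0008,0,0,0,-1]
    - [0,0,0,0,0,0,-1]

```text
t: 43.75
ee_pos: [0.6733, -0.0043, 0.0509]
tool_rot: [-2.237, -2.206, 0.0]
force: [-0.3, 0.1, -2.6]
finger_gap: 0.0557
gripper_force: 35.0
```

>>> drive_tool:
  deltas:
    - [0,0,0.0007,0,0,0,-1]
    - [0,0,0,0,0,0,-1]

```text
t: 44.0
ee_pos: [0.6733, -0.0043, 0.0503]
tool_rot: [-2.237, -2.206, 0.0]
force: [0.1, -0.3, -2.8]
finger_gap: 0.056
gripper_force: 35.0
```

>>> drive_tool:
  deltas:
    - [0,0,0.0007,0,0,0,-1]
    - [0,0,0,0,0,0,-1]

```text
t: 44.25
ee_pos: [0.6734, -0.0044, 0.0497]
tool_rot: [2.237, 2.206, 0.0]
force: [-0.4, 0.1, -1.9]
finger_gap: 0.0555
gripper_force: 35.0
```

>>> drive_tool:
  deltas:
    - [0,0,0.0005,0,0,0,-1]
    - [0,0,0,0,0,0,-1]

```text
t: 44.5
ee_pos: [0.6734, -0.0043, 0.0497]
tool_rot: [2.237, 2.206, 0.0]
force: [-3.0, -1.0, 4.7]
finger_gap: 0.0558
gripper_force: 35.0
```

>>> drive_tool:
  deltas:
    - [0,0,0,0,0,0,0.5]
    - [0,0,0,0,0,0,0.5]
    - [0,0,0,0,0,0,0.5]
    - [0,0,-0.02,0,0,0,0.5]
    - [0,0,-0.05,0,0,0,0.5]
    - [0,0,-0.06,0,0,0,0.5]
    - [0,-0.03,-0.05,0,0,0,0.5]
    - [0,-0.03,-0.05,0,0,0,0.5]
    - [0,-0.03,-0.05,0,0,0,0.5]
    - [0,-0.03,-0.05,0,0,0,0.5]

```text
t: 45.75
ee_pos: [0.552, -0.0026, 0.3823]
tool_rot: [2.236, 2.205, 0.002]
force: [1.0, -0.1, 0.4]
finger_gap: 0.0691
gripper_force: 0.0
```

>>> drive_tool:
  deltas:
    - [-0.03,0,-0.05,0,0,0,0.5]
    - [-0.03,0,-0.04,0,0,0,0.5]
    - [0,0,0,0,0,0,0.5]
    - [0,0,0,0,0,0,0.5]

```text
t: 46.25
ee_pos: [0.552, -0.0624, 0.4691]
tool_rot: [-2.237, -2.205, -0.0]
force: [-0.2, 0.7, -0.0]
finger_gap: 0.0684
gripper_force: 0.0
```

Run:
```python
from h import *
pose()
T=[('logger_c','dock_seat',.03,.016),('plate_grip','coldtray_floor',.062,.006),('red_c','basket_red_floor',.0255,.0055),('blue_c','basket_blue_floor',.0285,.0055),('yellow_c','basket_yellow_floor',.0285,.0055)]
fs={c:grab_frame(c) for c in ['scene','side','wrist']}
for a,b,za,zb in T:
    for n in (a,b):
        z=za if n==a else zb
        for c in fs:
            m=mark_of(c,n)
            if m: print(n,c,round(m[0]['score'],2),at_z(fs[c],m[0]['uv'],z)[:2].round(4))
top=np.hstack([cv2.resize(fs[c]['frame'],(400,300)) for c in ('wrist','side')])
s=fs['scene']['frame'][130:360,110:450]; s=cv2.resize(s,(400,270))
w=cv2.resize(fs['wrist']['frame'][:260],(400,270))
cv2.imwrite('pics/final.png',np.vstack([top,np.hstack([s,w])])[:,:,::-1])
```

```text
t 46.25 tcp [ 0.552  -0.0624  0.4691] yaw 89.17 tilt 0.02 gap 0.0684 gf 0.0 F [-0.2  0.7 -0. ] j6 -0.1
logger_c scene 0.8 [ 0.4348 -0.3208]
logger_c side 0.75 [ 0.4188 -0.3284]
logger_c wrist 0.76 [ 0.4252 -0.3284]
dock_seat scene 0.98 [ 0.424 -0.342]
dock_seat side 0.85 [ 0.4185 -0.3327]
dock_seat wrist 0.73 [ 0.4264 -0.3346]
plate_grip scene 0.76 [0.4488 0.3181]
plate_grip side 0.87 [0.4578 0.3239]
coldtray_floor scene 0.92 [0.4553 0.3197]
coldtray_floor side 0.56 [0.4552 0.3223]
red_c scene 0.64 [0.6811 0.1987]
red_c side 0.93 [0.6691 0.1929]
red_c wrist 0.6 [0.6742 0.197 ]
basket_red_floor scene 0.88 [0.6751 0.1992]
basket_red_floor side 0.66 [0.6743 0.2055]
blue_c scene 0.97 [ 0.6715 -0.19  ]
blue_c side 0.63 [ 0.6715 -0.1969]
blue_c wrist 0.67 [ 0.6729 -0.1934]
basket_blue_floor scene 0.89 [ 0.6757 -0.2011]
basket_blue_floor wrist 0.95 [ 0.658  -0.2001]
yellow_c scene 0.57 [0.4172 0.2968]
yellow_c side 0.57 [ 0.6659 -0.01  ]
yellow_c wrist 0.58 [ 6.671e-01 -5.000e-04]
basket_yellow_floor scene 0.89 [0.6721 0.0023]
basket_yellow_floor side 0.92 [ 0.6617 -0.0078]
basket_yellow_floor wrist 0.88 [ 0.6737 -0.0063]
```

View pics/final.png

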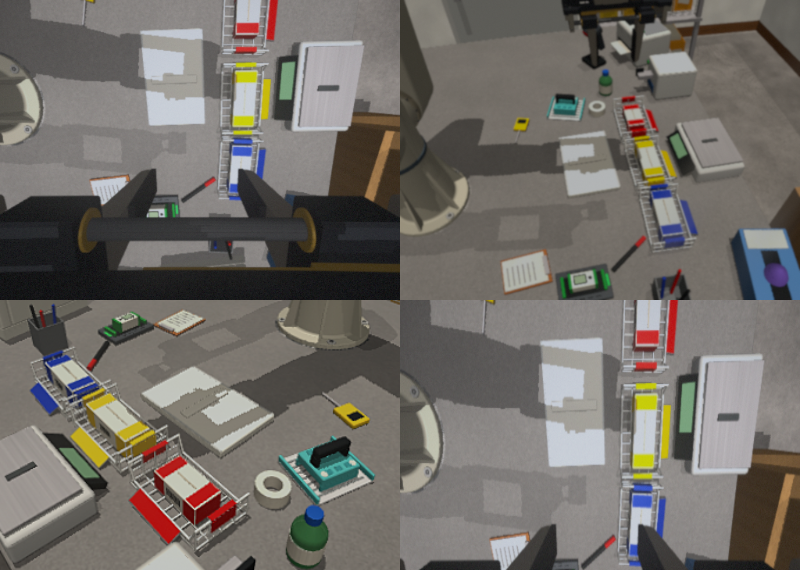

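The final pictures show the logger on the black pad between the stops, the plate bar-up in the tray, and each carton lengthwise in its own-colour basket. The board is empty and the gripper is clear. Handing in.

```bash
python3 -c "
from bench import workorder
print(workorder.hand_in())"
```

```text
the job is handed in; nothing more can be done
None
```

I put all five items in their places and handed the job in at about 47 s. In the last pictures each sat upright and roughly centred, though I have no verdict back from the judge.

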